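# Draw the reset bar up through the playfield slot

## Task

On the test cradle, slide the knob of the transport lock away from the slot, all the way to its end stop, so that the slot is uncovered. Then grip the head of the long reset bar that lies under the panel, tilt the bar so that it comes up through the slot one end first, and finish still holding it in the gripper, at rest, all of it well clear above the panel (a good hand's width is plenty) and touching nothing but the fingers. Leave the lock open and do not disturb the other things on the bench and on the panel.

Things in the scene. Friction and masses are not known exactly. Their poses are not given: they have to be found in the camera images.
- cradle: Test cradle, fixed: white panel 280 (x) by 250 (y) by 8 mm on four 20 mm square posts (x +-128, y +-113) over a 12 mm base board, sides open. Origin: underside centre, on the bench; z up. Base board's top 12, panel's underside 82, panel's top 90 mm up. A through slot, 116 mm along x by 46 along y, in the panel's middle. Lock guide strips 7 mm high at x = 10 and 66, from y = 33 outwards.
- slot (a point): Centre of the slot, level with the panel's top (90 mm above the cradle's origin); axes as the cradle's: x along the slot's 116 mm, y along its 46 mm.
- lock (a joint): Transport lock: flat steel tongue, 44 (cradle x) by 80 (y) by 4 mm, on the panel across the slot's +x part (x = 16 to 60), with an upright knob. Slides along the cradle's +y: 0 = fully across the slot, 0.060 m = end stop, tongue wholly off the slot. Starts at 0 to 0.02. Stays where left; slides with about 2 N. While across the slot it keeps the bar from coming out.
- lock_knob (a point): Centre of the top of the lock's round black knob, 20 mm in diameter and 30 mm high on a 12 mm neck 6 mm high; the knob's top is 40 mm above the panel's top. In the cradle's frame it stands at x = 38 mm and y = 40 mm + joint value.
- bar: Reset bar, loose, 0.15 to 0.29 kg: flat bar 160 (its x) by 30 by 10 mm, lying on the base board under the slot, x along the slot (within 0.08 rad), centred within 6 mm. A 10 mm square stem rises through the slot to a head. Origin: centre of the bar's underside. Longer than the slot: lifted level it catches under the panel; tilted about its y by some 30 degrees it passes, one end first.
- bar_head (a point): Point to grip, in the head of the bar's stem: 124 mm above the bar's underside. The head is 20 mm (bar x) by 16 mm (bar y), from 102 to 140 mm above the underside; at the start its top stands 62 mm above the panel's top.
- bar_end_a (a point): Middle of the lower edge of the bar's +x end, 80 mm from its origin.
- bar_end_b (a point): Middle of the lower edge of the bar's -x end, 80 mm from its origin.
- vise: Bystander, fixed: cast-iron bench vise, 90 by 110 mm, with its spindle on its +y side to 87 mm from the origin; a steel flipper link clamped in its jaws stands up to 148 mm. Origin: centre of its underside.
- bat: Bystander, loose: black plastic flipper bat lying on the bench, 80 mm long, 20 mm wide, 14 mm high, with a steel shaft up to 36 mm. Origin: its underside.
- bracket: Bystander, loose: brass L-shaped coil bracket, 34 by 26 mm, 27 mm high, on the panel's -y, -x part. Origin: centre of its underside.
- bulb_cover: Bystander, loose: green glass bulb cover, 26 mm in diameter, 24 mm high, on the panel's -y, +x part. Origin: centre of its underside.
Mind the look-alikes: they are no part of the job. What is shaped like the bar but blue or red is not meant.

How it is judged:
By the outcome, as a careful person would: the job done as asked, in the order asked, and still so for the second after the job is handed in, while the arm keeps its last pose, push and grip.
It also fails if it takes over 46 s, if anything falls off the work surface, if the arm or the gripper's body presses on something with over 40 N, if the wrist force passes 120 N, or if a joint passes its speed limit or range.

## Robot

A 6-joint arm with a two-finger parallel gripper is mounted at the origin on the work surface. World frame = base frame: x ahead of the robot, y to its left, z up, the work surface at z = 0. Lengths are in mm, angles in degrees, forces in N, time in s.
With the tool pointing down it reaches from about 425 to 950 mm from the base axis. Payload 14.7 kg.
Tool frame: the origin (TCP) lies at the very end of the fingers, on their centre line; the grasp point (between the pads) lies 19 mm behind it; z points along the fingers, y is the line along which they close (so a half turn about z gives the same grasp; the last joint's range is limited). The gripper opens to 85 mm and grips with 20 to 120 N. Pads are 22 mm wide; open, the fingers measure 114 mm over their backs; the gripper's body (76 mm by 85 mm) begins 54 mm behind the grasp point. The pads swing forward as they close: fully open they stand 13 mm farther back than shut.
Start: joints at [64.767, 27.513, 91.461, -0, 61.026, -2.67], TCP at [249.381, 600.251, 231.297] pointing down, gripper open.
Joint ranges: [-157.49, 157.49], [-46.99, 117.5], [13.45, 153.17], [-89.5, 269.5], [5.16, 153.95], [-167.48, 167.48]. Speed limits (degrees/s): [108.29, 108.29, 136.94, 172.46, 172.46, 172.46].

## Interface

Orientations are given as a 3x3 rotation matrix whose columns are the frame's x, y, z axes.
In Python, from rig import manip, cams, workorder, models gives the robot as it stands.
- The arm moves only by the tool arm_command, never from a script. Its argument "commands" is a list that holds one entry, the list of rows, each a list of 6 numbers: the shift along the tool's x, y, z in units of 0.02 m (1.0 is 0.02 m), then the turn, a rotation vector about the tool's x, y, z in units of 1.5 rad (1.0 is 1.5 rad). In form: [[[dx, dy, dz, ax, ay, az], ...]]. A call has 1 to 8 rows; each row shifts and turns the commanded pose from where the row before left it, along the tool's axes as they then stand; what a row does not reach is not made up. A row lasts 1/8 s, in which the tool goes at most 62.5 mm and 10.7 degrees, less where a joint would pass 70% of its speed; a pose out of reach is approached as far as the arm can. A call with a number of a shift or a turn outside -1 to 1 is refused whole. A call with a gripper value outside its range is refused whole. "hand" is the opening, from 0 (shut) to 1 (fully open), set as the call begins (left out, the last holds). The fingers move at their own pace and stop on an object; "force" is the grip in N (left out, the last holds). Time passes only in rows, so rows that do not move let the fingers close. It gives the time, the measured TCP pose, the force, the opening and the grip force at its end, in the units of the state.
- manip.observe(): the state, without advancing time (a new reading comes with each control period).
- cams.get_image(name): name is "side" or "top"; returns the picture (420x560x3 uint8, red, green, blue); there is no depth.
- cams.camera_params(name): a dict with "fx", "fy", "cx", "cy" (pixels), "R" (3x3) and "t" (3): a world point X has camera coordinates R X + t. Camera axes: x right, y down, z forward; pixel columns grow to the right and rows downward; lengths in mm; the calibration is good to about 2 mm. A picture is of the moment at which its call begins. camera_params takes no time and is no camera call.
- workorder.finish_job(): hands the job in; it is judged then, once.
Trained networks look in the newest picture that a camera, given by its name, has taken for a name from the list of things; names that differ only in an ending like _2 or _b are one class to them, and where a whole thing is asked for, a point or a joint stands for the part that bears it (a point fixed in the world has none). Each returns a list of dicts, best first, with "conf" (0 to 1); they miss things now and then, are a little off and sometimes report something else, mostly with a low value. They report only what shows in the picture. A call takes as long as a camera call. They do not tell look-alikes from the thing itself.
- models.masks_of(camera, label): "region" (420x560 bool, what is visible of it) and "bbox" ([left, top, width, height] in pixels, round what is visible of it).
The state is a dict: "clock": time; "q": joint angles; "qd": joint speeds; "joint_efforts": joint torques, N m; "position": TCP position; "orientation": TCP orientation; "ft_force": force on the tool from outside, world axes, zero at the start; "wrist_torque": the same for the moment, N m; "finger_gap": opening from 0.0 (shut) to 1.0 (fully open); "finger_force": force on a finger pad.
Only numpy, scipy, OpenCV 4.12 (cv2) and the standard library are available. Lean on these libraries where they do the work, as an engineer would, in place of code of your own. Each camera call takes 0.05 s, during which the arm holds its last target. There are 200 camera calls.

## Working session

There is one attempt and no reset: what is moved stays moved. The work goes in short steps, Python scripts to look and compute and a tool call to move; the robot and the scene stay as the last step left them, time stands still between calls to the robot, and variables do not carry over. Pictures are saved under pics/ and viewed, at most 10 in all, crops included, and the job is handed in when it is done.

Besides the shell and the picture viewer there is one more tool, called after ">>>" as name(argument=value, ...) on one line, values as JSON. arm_command: Moves the arm, as the interface text tells. Its arguments: {"type":"object","properties":{"commands":{"type":"array"},"hand":{"type":"number"},"force":{"type":"number"}},"required":["commands"]}

```bash
mkdir -p pics; ls; python3 - <<'E'
from rig import manip, cams, models
import cv2, numpy as np
s=manip.observe(); print(s['position'],np.round(s['orientation'],3).tolist(),s['clock'],s['finger_gap'])
for c in ("side","top"):
    im=cams.get_image(c); cv2.imwrite(f"pics/{c}0.png",im[:,:,::-1])
    p=cams.camera_params(c); print(c,{k:np.round(v,3).tolist() for k,v in p.items()})
    for l in ("cradle","lock_knob","lock","bar_head","bar","bracket","bulb_cover","vise","bat"):
        for m in models.masks_of(c,l)[:3]:
            r=m["region"]; ys,xs=np.nonzero(r); print(c,l,round(m["conf"],2),m["bbox"],round(xs.mean(),1),round(ys.mean(),1),len(xs))
E
```

```text
pics
[249.19520509 599.86420567 230.67092557] [[-0.923, 0.384, -0.0], [0.384, 0.923, -0.001], [0.0, -0.001, -1.0]] 0.0 0.9997945316648236
side {'fx': 454.661, 'fy': 454.661, 'cx': 282.376, 'cy': 216.715, 'R': [[0.939, -0.343, 0.016], [-0.17, -0.505, -0.846], [0.298, 0.792, -0.532]], 't': [-482.805, 160.991, 1027.163]}
side cradle 0.98 [252.9, 181.5, 124.1, 86.4] 312.3 226.8 8946
side lock_knob 0.76 [319.3, 184.0, 17.9, 30.6] 325.8 200.7 365
side lock 0.79 [319.7, 183.4, 15.6, 29.7] 325.9 201.2 348
side lock 0.58 [309.4, 187.7, 8.2, 28.1] 313.8 197.6 162
side bar_head 0.9 [168.7, 178.9, 36.7, 60.6] 186.1 214.0 693
side bar_head 0.89 [251.1, 282.7, 22.6, 86.9] 263.4 330.5 1244
side bar_head 0.81 [286.2, 141.7, 33.2, 42.7] 300.6 166.8 358
side bar 0.94 [256.4, 283.7, 17.0, 88.6] 263.6 332.3 1129
side bar 0.76 [353.0, 249.5, 53.9, 72.3] 381.7 289.6 1163
side bar 0.74 [294.4, 141.2, 21.3, 40.9] 301.9 164.6 334
side bracket 0.53 [266.3, 221.5, 13.8, 12.6] 273.3 225.1 106
side bulb_cover 0.62 [308.2, 185.1, 13.2, 27.8] 314.0 197.3 169
side vise 0.86 [329.1, 323.3, 84.0, 94.1] 375.0 373.1 42
[... 363 characters left out ...]
p bar_head 0.95 [356.6, 143.5, 32.2, 51.8] 371.2 170.4 683
top bar_head 0.95 [195.9, 283.0, 46.0, 35.1] 215.6 300.3 675
top bar_head 0.91 [140.6, 135.1, 42.5, 51.0] 159.3 161.3 681
top bar 0.95 [192.5, 279.3, 51.5, 40.9] 215.9 300.2 712
top bar 0.92 [141.4, 137.3, 37.9, 51.0] 159.7 161.9 653
top bar 0.81 [356.0, 255.6, 52.3, 29.8] 381.6 270.3 635
top bracket 0.59 [281.0, 230.9, 14.3, 9.7] 289.9 234.6 123
top bulb_cover 0.46 [307.1, 161.5, 12.4, 5.5] 313.6 162.8 64
top bulb_cover 0.18 [262.1, 183.5, 20.8, 28.6] 270.3 197.2 343
top vise 0.6 [407.9, 193.7, 56.5, 42.0] 438.7 214.6 1452
top bat 0.64 [105.7, 187.5, 16.9, 24.9] 113.3 198.3 189
top bat 0.27 [254.8, 160.7, 28.2, 25.9] 267.5 172.2 450
```

View pics/top0.png

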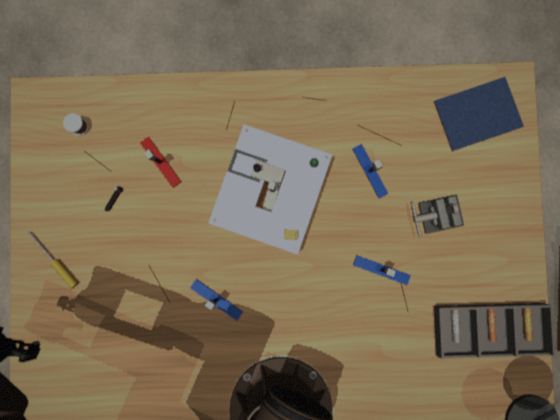

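View pics/side0.png

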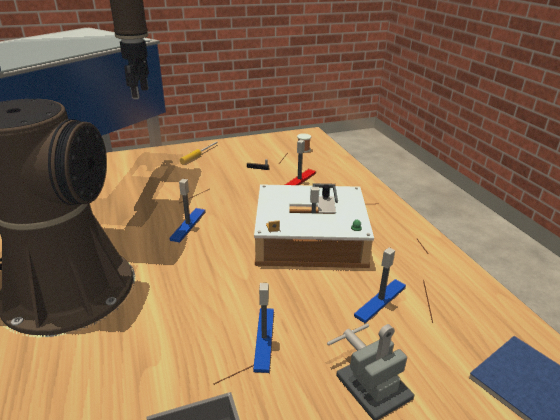

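```bash
python3 -c "
import cv2
a=cv2.imread('pics/top0.png')[115:265,190:350];b=cv2.imread('pics/side0.png')[130:280,235:395]
cv2.imwrite('pics/crop0.png',cv2.hconcat([cv2.resize(a,(400,375),interpolation=2),cv2.resize(b,(400,375),interpolation=2)]))"
```

```text
(no output)
```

View pics/crop0.png

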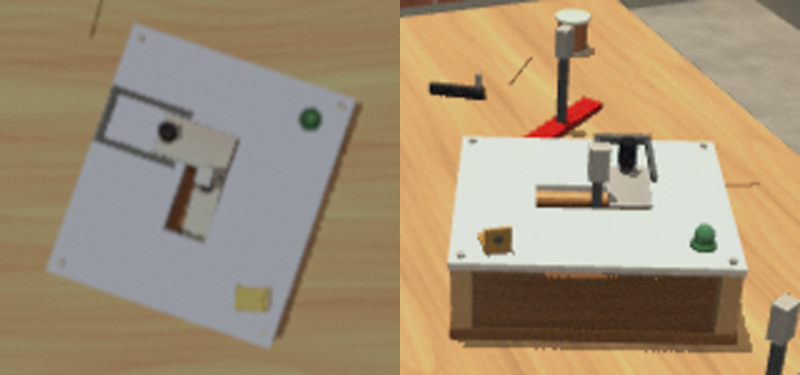

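The top view shows the cradle with panel corners near (244,125), (333,156), (298,254) and (209,223), the black knob at (257,168) and the true bar's grey head at (272,186).

Candidates for the bar head in the top view:
- cradle (272,186)
- blue bars at (209,305), (378,166) and (390,271)
- red bar at (150,155)

The bar under the panel's slot is the one at (272,186). In the crop it stands through the slot next to the lock, so I choose that one. The black bat at (114,198) is not the knob.

```bash
cat > h.py <<'E'
import numpy as np
from scipy.optimize import least_squares
from rig import cams
def proj(c,X):
    p=cams.camera_params(c); Y=np.atleast_2d(X)@np.array(p['R']).T+np.array(p['t'])
    return np.c_[p['fx']*Y[:,0]/Y[:,2]+p['cx'],p['fy']*Y[:,1]/Y[:,2]+p['cy']]
def back(c,uv,z):
    p=cams.camera_params(c); R=np.array(p['R']);t=np.array(p['t'])
    d=R.T@[(uv[0]-p['cx'])/p['fx'],(uv[1]-p['cy'])/p['fy'],1]; o=-R.T@t
    return o+d*(z-o[2])/d[2]
def cr(P,X):
    x,y,a=P; c,s=np.cos(a),np.sin(a); X=np.atleast_2d(X)
    return np.c_[x+c*X[:,0]-s*X[:,1],y+s*X[:,0]+c*X[:,1],X[:,2]]
E
python3 - <<'E'
from h import *
import cv2
C=np.array([[140,125,90],[140,-125,90],[-140,-125,90],[-140,125,90]],float)
T=np.array([[135,25],[357,102],[270,347],[48,270]])/2.5+[190,115]
S=np.array([[718,137],[746,269],[449,264],[461,137]])/2.5+[235-160,130]
S=np.array([[318,137],[346,269],[49,264],[61,137]])/2.5+[235,130]
# refine with cornerSubPix
for c,A in(("top",T),("side",S)):
    g=cv2.cvtColor(cv2.imread(f"pics/{c}0.png"),cv2.COLOR_BGR2GRAY)
    r=cv2.cornerSubPix(g,A.astype(np.float32).reshape(-1,1,2),(3,3),(-1,-1),(3,30,.01)).reshape(-1,2)
    print(c,np.round(r-A,1).tolist()); A[:]=np.where(np.abs(r-A).max(1,keepdims=True)<2,r,A)
for n,f in(("top",lambda P:proj("top",cr(P,C))-T),("side",lambda P:proj("side",cr(P,C))-S),("both",lambda P:np.r_[proj("top",cr(P,C))-T,proj("side",cr(P,C))-S])):
    r=least_squares(lambda P:f(P).ravel(),[700,0,-.34],x_scale=[10,10,.1]); print(n,np.round(r.x,3),np.round(r.fun,1)); P=r.x
def loc(X): c,s=np.cos(P[2]),np.sin(P[2]); d=X[:2]-P[:2]; return np.round([c*d[0]+s*d[1],-s*d[0]+c*d[1]],1)
for nm,t,s,z in(("knob",(256.8,167.6),(325.8,186.5),130),("head",(272.6,185.2),(314.6,190),152)):
    for c,uv in(("top",t),("side",s)):
        X=back(c,uv,z); print(nm,c,np.round(X,1),loc(X))
# predicted pixels in crop coords for check
for nm,X in(("knobq0",[38,40,130]),("knobq20",[38,60,130]),("head",[0,0,152]),("bracket?",[0,0,90])):
    print(nm,[np.round((proj(c,cr(P,X))[0]),1).tolist() for c in("top","side")])
for c,z0,z1 in(("top",190,115),("side",235,130)):
    im=cv2.imread(f"pics/{c}0.png"); k=6
    q=np.round(proj(c,cr(P,[[0,20,115]]))[0]).astype(int)
    cp=im[q[1]-33:q[1]+33,q[0]-33:q[0]+33]; cp=cv2.resize(cp,None,fx=k,fy=k,interpolation=2)
    off=q-33
    for X in([38,40,130],[38,50,130],[0,0,152],[58,23,90],[58,-23,90],[-58,-23,90],[-58,23,90]):
        u=np.round((proj(c,cr(P,X))[0]-off+.5)*k).astype(int); cv2.circle(cp,tuple(u.tolist()),3,(0,0,255),1)
    print(c,off); cv2.imwrite(f"pics/z_{c}.png",cp)
cv2.imwrite("pics/z.png",cv2.hconcat([cv2.imread("pics/z_top.png"),cv2.imread("pics/z_side.png")]))
E
```

```text
top [[-0.7, -1.2], [-0.2, -0.6], [0.0, 0.0], [-1.2, -0.7]]
side [[0.0, 0.0], [-0.0, 0.0], [-0.1, -0.7], [1.1, 0.5]]
top [ 5.96678e+02  9.13900e+00 -3.68000e-01] [ 0.6 -0.  -0.3 -0.7 -0.5  0.4  0.2  0.3]
side [ 5.97856e+02  9.57400e+00 -3.71000e-01] [-1.2  1.7  1.   0.  -0.2 -0.4  0.3 -1.3]
both [ 5.97182e+02  9.14200e+00 -3.69000e-01] [ 0.6 -0.2 -0.3 -0.8 -0.6  0.2  0.1  0.1 -1.5  1.8  1.   0.1 -0.3 -0.1
 -0.  -1.1]
knob top [647.5  41.9 130. ] [35.1 48.7]
knob side [646.4  39.5 130. ] [35. 46.]
head top [598.1   1.9 152. ] [ 3.5 -6.4]
head side [594.   -5.1 152. ] [  2.2 -14.4]
knobq0 [[260.3, 167.7], [327.1, 187.6]]
knobq20 [[253.0, 165.1], [326.6, 184.0]]
head [[269.7, 185.7], [313.5, 187.2]]
bracket? [[270.5, 188.3], [312.2, 208.5]]
top [230 152]
side [279 163]
```

View pics/z.png

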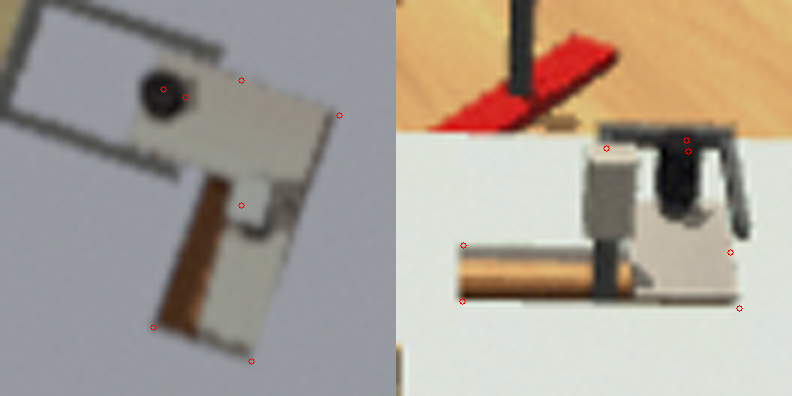

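The close crop confirms the choice: the pale bar lies in the slot, its head sits near cradle-local (2.5,-2), and the lock knob is at local (37,50), so q≈10 mm. Bar yaw is about 4° counter-clockwise of the slot. I'll move with the fingers shut to a point on the -y side of the knob.

>>> arm_command(commands=[[[-0.915,-0.615,0,0,0,0],[-0.915,-0.615,0,0,0,0],[-0.915,-0.615,0,0,0,0],[-0.915,-0.615,0,0,0,0],[-0.915,-0.615,0,0,0,0],[-0.915,-0.615,0,0,0,0],[-0.915,-0.615,0,0,0,0],[-0.915,-0.615,0,0,0,0]]], hand=0)

```text
clock: 2.0
position: [347.6, 452.0, 231.3]
orientation: [[-0.923, 0.384, 0.0], [0.384, 0.923, 0.0], [-0.0, 0.0, -1.0]]
ft_force: [1.1, -0.2, 0.1]
finger_gap: 0.002
finger_force: 0.0
```

>>> arm_command(commands=[[[-0.915,-0.615,0,0,0,0],[-0.915,-0.615,0,0,0,0],[-0.915,-0.615,0,0,0,0],[-0.915,-0.615,0,0,0,0],[-0.915,-0.615,0,0,0,0],[-0.915,-0.615,0,0,0,0],[-0.915,-0.615,0,0,0,0],[-0.915,-0.615,0,0,0,0]]])

```text
clock: 3.0
position: [444.8, 304.9, 231.3]
orientation: [[-0.923, 0.384, 0.0], [0.384, 0.923, 0.0], [-0.0, 0.0, -1.0]]
ft_force: [0.2, -0.6, -0.6]
finger_gap: -0.003
finger_force: 0.0
```

>>> arm_command(commands=[[[-0.915,-0.615,0,0,0,0],[-0.915,-0.615,0,0,0,0],[-0.915,-0.615,0,0,0,0],[-0.915,-0.615,0,0,0,0],[-0.915,-0.615,0,0,0,0],[-0.915,-0.615,0,0,0,0],[-0.915,-0.615,0,0,0,0],[-0.915,-0.615,0,0,0,0]]])

```text
clock: 4.0
position: [542.2, 157.8, 231.3]
orientation: [[-0.923, 0.384, 0.0], [0.384, 0.923, 0.0], [0.0, 0.0, -1.0]]
ft_force: [0.6, 0.0, -1.0]
finger_gap: -0.003
finger_force: 0.0
```

>>> arm_command(commands=[[[-0.915,-0.615,0,0,0,0],[-0.915,-0.615,0,0,0,0],[-0.915,-0.615,0,0,0,0],[-0.915,-0.615,0,0,0,0],[-0.915,-0.615,0,0,0,0],[-0.915,-0.615,0,0,0,0],[-0.915,-0.615,0,0,0,0],[-0.915,-0.615,0,0,0,0]]])

```text
clock: 5.0
position: [640.0, 10.9, 231.3]
orientation: [[-0.923, 0.384, 0.0], [0.384, 0.923, -0.0], [-0.0, 0.0, -1.0]]
ft_force: [0.7, 0.4, -0.8]
finger_gap: 0.001
finger_force: 0.0
```

```bash
python3 - <<'E'
from h import *
from rig import manip
import cv2
s=manip.observe();print(s['position'],s['orientation'],s['finger_gap'],s['clock'],s['ft_force'])
im=cams.get_image("side"); cv2.imwrite("pics/s1.png",cv2.resize(im[100:280,220:420,::-1],None,fx=3,fy=3))
E
```

```text
[639.95130535  10.87744186 231.28342091] [[-9.23487396e-01  3.83628765e-01  1.94345969e-05]
 [ 3.83628765e-01  9.23487396e-01 -4.26981473e-06]
 [-1.95856290e-05  3.51255031e-06 -1.00000000e+00]] 0.0009403467860624659 5.0 [ 0.69619442  0.36435236 -0.78299937]
```

View pics/s1.png

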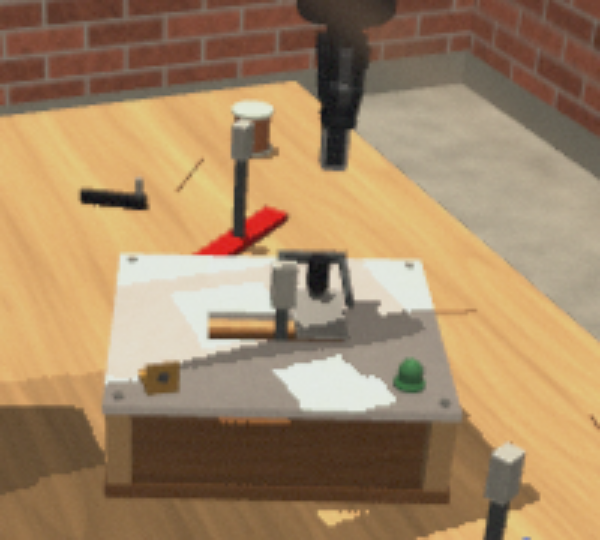

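The side view shows the shut fingers at crop (335,165), above the cradle. The knob at (318,272) and the head at (284,285) are untouched. I'll descend next to the knob.

>>> arm_command(commands=[[[0,0,0.78,0,0,0],[0,0,0.78,0,0,0],[0,0,0.78,0,0,0],[0,0,0.78,0,0,0],[0,0,0.78,0,0,0],[0,0,0.78,0,0,0],[0,0,0.78,0,0,0],[0,0,0.78,0,0,0]]])

```text
clock: 6.05
position: [639.1, 12.1, 105.5]
orientation: [[-0.923, 0.384, 0.0], [0.384, 0.923, 0.0], [-0.0, 0.0, -1.0]]
ft_force: [-0.8, -0.3, -0.2]
finger_gap: 0.004
finger_force: 0.0
```

>>> arm_command(commands=[[[0,0.3,0,0,0,0],[0,0.3,0,0,0,0],[0,0.3,0,0,0,0],[0,0.3,0,0,0,0],[0,0.3,0,0,0,0],[0,0.3,0,0,0,0],[0,0.3,0,0,0,0],[0,0.3,0,0,0,0]]])

```text
clock: 7.05
position: [657.7, 56.8, 106.6]
orientation: [[-0.923, 0.384, 0.0], [0.384, 0.923, -0.0], [-0.0, 0.0, -1.0]]
ft_force: [-2.6, -1.6, -0.2]
finger_gap: 0.001
finger_force: 1.2
```

>>> arm_command(commands=[[[0,0.08,0,0,0,0],[0,0.08,0,0,0,0],[0,0.08,0,0,0,0],[0,0.08,0,0,0,0],[0,0.08,0,0,0,0]]])

```text
clock: 7.68
position: [660.6, 63.8, 106.5]
orientation: [[-0.923, 0.384, -0.0], [0.384, 0.923, -0.0], [0.0, -0.0, -1.0]]
ft_force: [-2.5, -1.6, 0.7]
finger_gap: -0.003
finger_force: 1.1
```

>>> arm_command(commands=[[[0,0.06,0,0,0,0],[0,0.06,0,0,0,0],[0,0.06,0,0,0,0]]])

```text
clock: 8.05
position: [661.9, 67.1, 106.5]
orientation: [[-0.923, 0.384, -0.0], [0.384, 0.923, -0.0], [0.0, -0.0, -1.0]]
ft_force: [-3.6, -7.6, 0.5]
finger_gap: 0.002
finger_force: 4.2
```

>>> arm_command(commands=[[[0,0.03,0,0,0,0],[0,0.03,0,0,0,0]]])

```text
clock: 8.3
position: [661.9, 67.3, 106.4]
orientation: [[-0.924, 0.383, -0.001], [0.383, 0.924, -0.001], [0.001, -0.002, -1.0]]
ft_force: [-6.0, -12.2, 2.2]
finger_gap: 0.002
finger_force: 7.0
```

At the end stop: the force rose to 13 N with no travel. I'll back off, lift, and open.

>>> arm_command(commands=[[[0,-0.35,0,0,0,0],[0,0,-0.8,0,0,0],[0,0,-0.9,0,0,0],[0,0,-0.9,0,0,0],[0,0,-0.9,0,0,0],[0,0,-0.9,0,0,0],[0,0,-0.9,0,0,0]]])

```text
clock: 9.18
position: [659.8, 61.8, 213.8]
orientation: [[-0.923, 0.384, 0.0], [0.384, 0.923, 0.0], [-0.0, 0.0, -1.0]]
ft_force: [0.1, -0.2, -1.3]
finger_gap: -0.001
finger_force: 0.0
```

>>> arm_command(commands=[[[0.42,-0.93,0,0,0,0],[0.42,-0.93,0,0,0,0],[0.42,-0.93,0,0,0,0],[0.42,-0.93,0,0,0,0],[0,0,0,0,0,0]]], hand=1, force=100)

```text
clock: 9.8
position: [599.1, 4.9, 212.7]
orientation: [[-0.923, 0.385, -0.0], [0.385, 0.923, -0.0], [0.0, -0.0, -1.0]]
ft_force: [-0.0, 0.1, 0.9]
finger_gap: 0.999
finger_force: 0.0
```

```bash
python3 - <<'E'
from h import *
from rig import manip
import cv2
s=manip.observe();p=s['position'];print(p,s['finger_gap'],s['clock'])
P=[597.2,9.1,-.369]
a=cams.get_image("side"); b=cams.get_image("top")
o=[]
for c,im in(("side",a),("top",b)):
    q=np.round(proj(c,cr(P,[[0,20,115]]))[0]).astype(int)
    u=proj(c,[[599,6,152],p])-(q-40); print(c,q-40,np.round(u*5))
    cp=cv2.resize(im[q[1]-50:q[1]+40,q[0]-40:q[0]+40,::-1],None,fx=5,fy=5,interpolation=2)
    for X,col in((cr(P,[38,100,130]),(0,0,255)),([[599,6,152]],(255,0,0))):
        v=np.round((proj(c,X)[0]-(q-[40,50])+.5)*5).astype(int); cv2.circle(cp,tuple(v.tolist()),3,col,1)
    o.append(cp)
cv2.imwrite("pics/s2.png",cv2.hconcat(o))
E
```

```text
[599.14822517   4.91516624 212.72726399] 0.9985939783130289 9.8
side [272 156] [[213. 158.]
 [221.  48.]]
top [223 145] [[240. 200.]
 [238. 185.]]
```

View pics/s2.png

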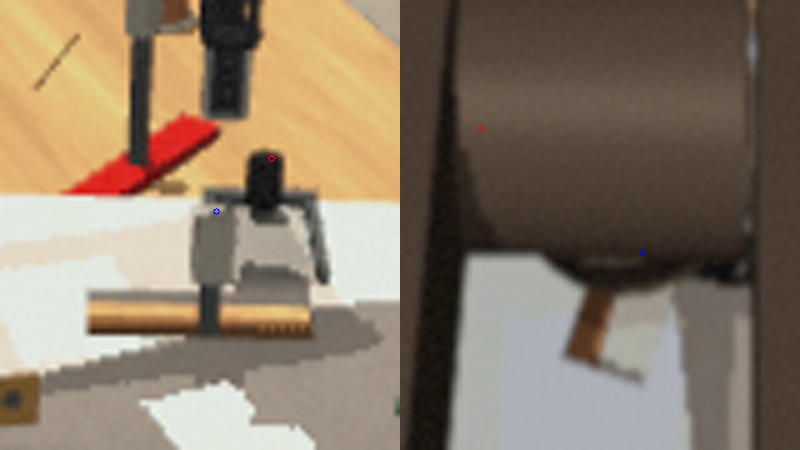

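The slot is uncovered: the tongue sits behind it, with the knob near its predicted open position at (268,157). The head top at (215,210) matches my estimate of (599,6), and the fingers are above it. I'll turn to the bar's yaw and descend.

>>> arm_command(commands=[[[0,0.04,0.6,0,0,-0.0675],[0,0,0.6,0,0,0],[0,0,0.6,0,0,0],[0,0,0.6,0,0,0],[0,0,0.6,0,0,0],[0,0,0.6,0,0,0],[0,0,0.6,0,0,0],[0,0,0.6,0,0,0]]])

```text
clock: 10.9
position: [600.5, 6.7, 115.7]
orientation: [[-0.957, 0.289, 0.0], [0.289, 0.957, 0.0], [-0.0, 0.0, -1.0]]
ft_force: [0.4, 0.8, 0.1]
finger_gap: 0.999
finger_force: 0.0
```

>>> arm_command(commands=[[[0,0,0,0,0,0],[0,0,0,0,0,0],[0,0,0,0,0,0],[0,0,0,0,0,0],[0,0,0,0,0,0],[0,0,0,0,0,0]]], hand=0, force=90)

```text
clock: 11.65
position: [600.9, 6.6, 117.0]
orientation: [[-0.958, 0.288, 0.001], [0.288, 0.958, -0.0], [-0.001, 0.0, -1.0]]
ft_force: [-0.8, -1.3, 6.0]
finger_gap: 0.178
finger_force: 88.8
```

```bash
python3 - <<'E'
from h import *
from rig import manip
import cv2
s=manip.observe();p=s['position'];print(p,s['finger_gap'],s['clock'],np.round(s['ft_force'],1),np.round(s['wrist_torque'],2),s['finger_force'])
a=cams.get_image("side"); cv2.imwrite("pics/s3.png",cv2.resize(a[140:250,240:390,::-1],None,fx=4,fy=4,interpolation=2))
E
```

```text
[600.86302276   6.58565424 117.0013503 ] 0.1775625131867908 11.65 [-0.8 -1.3  6. ] [-0.31  0.13  0.02] 88.82463812828064
```

View pics/s3.png

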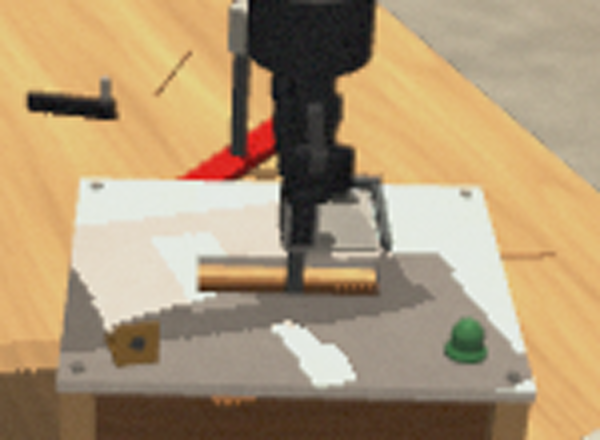

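The grasp holds: the gap is about 15–16 mm, pad force 89 N, and the stem at crop (295,270) stands about 4 mm to +x of the slot centre. Next I'll plan the tilt path in the slot plane.

```bash
cat > plan.py <<'E'
import numpy as np, heapq
def rect(x0,x1,z0,z1):
    a,b=np.linspace(x0,x1,int(max(2,(x1-x0)/2.5+1))),np.linspace(z0,z1,int(max(2,(z1-z0)/2.5+1)))
    return np.r_[np.c_[a,0*a+z0],np.c_[a,0*a+z1],np.c_[0*b+x0,b],np.c_[0*b+x1,b]]
# body frame: origin bar underside centre
B=np.r_[rect(-80,80,0,10),rect(-5,5,10,102),rect(-10,10,102,140),rect(-11,11,105,178),rect(-43,43,178,240)]
def box(p,x0,x1,z0,z1):
    d=np.stack([np.maximum(x0-p[...,0],p[...,0]-x1),np.maximum(z0-p[...,1],p[...,1]-z1)],-1)
    return np.linalg.norm(np.maximum(d,0),axis=-1)+np.minimum(d.max(-1),0)
def clear(x,z,th):  # th: +x end up
    c,s=np.cos(th),np.sin(th); p=np.stack([x+c*B[:,0]-s*B[:,1],z+s*B[:,0]+c*B[:,1]],-1)
    return min(box(p,58,140,82,90).min(),box(p,-140,-58,82,90).min(),(p[:,1].min()-12)+3)
xs=np.arange(-62,63,3.);zs=np.arange(12,222,3.);ts=np.radians(np.arange(0,46,3.))
if __name__=="__main__":
    C=np.array([[[clear(x,z,t) for t in ts] for z in zs] for x in xs])
    st=(22,0,0); D={st:0};prev={};h=[(0,st)]
    while h:
        d,n=heapq.heappop(h)
        if d>D[n]: continue
        if zs[n[1]]>=200: break
        for dx in(-1,0,1):
            for dz in(-1,0,1):
                for dt in(-1,0,1):
                    m=(n[0]+dx,n[1]+dz,n[2]+dt)
                    if m==n or not(0<=m[0]<len(xs) and 0<=m[1]<len(zs) and 0<=m[2]<len(ts)): continue
                    k=C[m]
                    if k<1: continue
                    e=d+(abs(dx)+abs(dz)+abs(dt)+.1)*(1+ (8/k)**2)
                    if e<D.get(m,1e9): D[m]=e;prev[m]=n;heapq.heappush(h,(e,m))
    path=[n]
    while path[-1]!=st: path.append(prev[path[-1]])
    for n in path[::-1][::2]: print(xs[n[0]],zs[n[1]],round(np.degrees(ts[n[2]])),round(C[n],1))
E
python3 plan.py
```

```text
4.0 12.0 0 3.0
4.0 18.0 0 9.0
4.0 24.0 0 15.0
1.0 30.0 0 21.0
-5.0 36.0 0 27.0
-11.0 39.0 0 30.0
-17.0 42.0 0 30.0
-23.0 45.0 3 22.9
-26.0 45.0 9 16.0
-26.0 45.0 15 11.4
-26.0 51.0 21 9.6
-26.0 57.0 24 10.8
-23.0 63.0 27 13.5
-17.0 69.0 30 19.3
-11.0 75.0 33 21.5
-5.0 78.0 33 22.2
1.0 81.0 36 25.0
7.0 84.0 36 25.1
13.0 90.0 36 25.3
19.0 93.0 36 25.4
25.0 99.0 36 25.0
28.0 105.0 36 22.2
28.0 111.0 36 18.3
28.0 117.0 36 15.9
28.0 123.0 36 15.4
28.0 129.0 36 15.4
28.0 135.0 36 16.6
28.0 141.0 36 19.6
28.0 147.0 36 23.1
28.0 153.0 36 26.6
28.0 159.0 36 30.6
28.0 165.0 36 35.1
28.0 171.0 36 40.1
28.0 177.0 36 45.3
28.0 183.0 36 50.7
28.0 189.0 36 56.2
28.0 195.0 36 61.8
28.0 201.0 36 67.4
```

```bash
python3 - <<'E'
import numpy as np
from plan import clear
W=[(4,12,0,1),(4,24,0,2),(-24,45,0,4),(-26,45,12,4),(-26,54,22,4),(-17,69,30,4),(1,81,36,4),(28,105,36,4),(28,257,36,9)]
for a,b in zip(W,W[1:]):
    n=b[3]; Q=[np.array(a[:3])+(np.array(b[:3])-a[:3])*k/n for k in range(n+1)]
    print(b)
    for p,q in zip(Q,Q[1:]):
        tcp=lambda w:np.array([w[0]-105*np.sin(np.radians(w[2])),w[1]+105*np.cos(np.radians(w[2]))])
        d=tcp(q)-tcp(p); t=np.radians(p[2]); tx=-np.array([np.cos(t),np.sin(t)]); tz=np.array([np.sin(t),-np.cos(t)])
        print("  ",np.round([d@tx/20,0,d@tz/20,0,-np.radians(q[2]-p[2])/1.5,0],3).tolist(),round(clear(q[0],q[1],np.radians(q[2])),1))
E
```

```text
(4, 24, 0, 2)
   [0.0, 0.0, -0.3, 0.0, -0.0, 0.0] 9.0
   [0.0, 0.0, -0.3, 0.0, -0.0, 0.0] 15.0
(-24, 45, 0, 4)
   [0.35, 0.0, -0.262, 0.0, -0.0, 0.0] 20.2
   [0.35, 0.0, -0.262, 0.0, -0.0, 0.0] 25.5
   [0.35, 0.0, -0.262, 0.0, -0.0, 0.0] 30.8
   [0.35, 0.0, -0.262, 0.0, -0.0, 0.0] 27.0
(-26, 45, 12, 4)
   [0.3, 0.0, 0.007, 0.0, -0.035, 0.0] 23.0
   [0.3, 0.0, 0.006, 0.0, -0.035, 0.0] 19.2
   [0.3, 0.0, 0.005, 0.0, -0.035, 0.0] 15.8
   [0.299, 0.0, 0.003, 0.0, -0.035, 0.0] 13.2
(-26, 54, 22, 4)
   [0.206, 0.0, -0.105, 0.0, -0.029, 0.0] 10.4
   [0.201, 0.0, -0.104, 0.0, -0.029, 0.0] 9.9
   [0.196, 0.0, -0.103, 0.0, -0.029, 0.0] 9.3
   [0.191, 0.0, -0.101, 0.0, -0.029, 0.0] 9.8
(-17, 69, 30, 4)
   [0.009, 0.0, -0.129, 0.0, -0.023, 0.0] 8.7
   [0.004, 0.0, -0.122, 0.0, -0.023, 0.0] 10.0
   [-0.0, 0.0, -0.116, 0.0, -0.023, 0.0] 14.4
   [-0.004, 0.0, -0.11, 0.0, -0.023, 0.0] 19.3
(1, 81, 36, 4)
   [-0.132, 0.0, -0.016, 0.0, -0.017, 0.0] 21.2
   [-0.133, 0.0, -0.009, 0.0, -0.017, 0.0] 22.4
   [-0.133, 0.0, -0.001, 0.0, -0.017, 0.0] 23.7
   [-0.133, 0.0, 0.006, 0.0, -0.017, 0.0] 25.0
(28, 105, 36, 4)
   [-0.449, 0.0, -0.044, 0.0, -0.0, 0.0] 24.6
   [-0.449, 0.0, -0.044, 0.0, -0.0, 0.0] 23.7
   [-0.449, 0.0, -0.044, 0.0, -0.0, 0.0] 22.8
   [-0.449, 0.0, -0.044, 0.0, -0.0, 0.0] 22.2
(28, 257, 36, 9)
   [-0.496, 0.0, -0.683, 0.0, -0.0, 0.0] 15.4
   [-0.496, 0.0, -0.683, 0.0, -0.0, 0.0] 18.3
   [-0.496, 0.0, -0.683, 0.0, -0.0, 0.0] 28.3
   [-0.496, 0.0, -0.683, 0.0, -0.0, 0.0] 41.4
   [-0.496, 0.0, -0.683, 0.0, -0.0, 0.0] 56.6
   [-0.496, 0.0, -0.683, 0.0, -0.0, 0.0] 72.5
   [-0.496, 0.0, -0.683, 0.0, -0.0, 0.0] 88.8
   [-0.496, 0.0, -0.683, 0.0, -0.0, 0.0] 105.3
   [-0.496, 0.0, -0.683, 0.0, -0.0, 0.0] 121.8
```

>>> arm_command(commands=[[[0,0,-0.3,0,0,0],[0,0,-0.35,0,0,0.05],[0.35,0,-0.26,0,0,0],[0.35,0,-0.26,0,0,0],[0.35,0,-0.26,0,0,0],[0.35,0,-0.26,0,0,0],[0,0,0,0,0,0]]])

```text
clock: 12.58
position: [574.1, 17.0, 150.8]
orientation: [[-0.933, 0.359, 0.0], [0.359, 0.933, 0.0], [-0.0, 0.0, -1.0]]
ft_force: [0.4, 0.6, -2.0]
finger_gap: 0.171
finger_force: 87.8
```

>>> arm_command(commands=[[[0.3,0,0.01,0,-0.035,0],[0.3,0,0.01,0,-0.035,0],[0.3,0,0.01,0,-0.035,0],[0.3,0,0,0,-0.035,0],[0,0,0,0,0,0]]])

```text
clock: 13.2
position: [551.0, 25.7, 147.5]
orientation: [[-0.913, 0.358, 0.193], [0.35, 0.934, -0.075], [-0.207, -0.001, -0.978]]
ft_force: [0.1, 0.3, -0.9]
finger_gap: 0.173
finger_force: 87.8
```

```bash
cat > look.py <<'E'
import sys
from h import *
from rig import manip
import cv2
s=manip.observe();p=s['position'];R=np.array(s['orientation']);print(np.round(p,1),s['finger_gap'],s['clock'],np.round(s['ft_force'],1),np.round(s['wrist_torque'],2),s['finger_force'])
P=np.array([597.2,9.1,-.369]); c,q=np.cos(P[2]),np.sin(P[2]); d=p[:2]-P[:2]
print("local",np.round([c*d[0]+q*d[1],-q*d[0]+c*d[1],p[2]],1),"tilt",np.degrees(np.arccos(-R[2,2])))
a=cams.get_image("side")
for X in([80,0,10],[-80,0,10],[0,0,10],[80,0,0],[-80,0,0]):  # predicted bar points in red
    Y=p+R@np.array([-X[0],X[1],105-X[2]])
    cv2.circle(a,tuple(np.round(proj("side",Y)[0]).astype(int).tolist()),1,(255,0,0),-1)
cv2.imwrite(sys.argv[1],cv2.resize(a[90:250,240:390,::-1],None,fx=3.7,fy=3.7,interpolation=2))
E
python3 look.py pics/s4.png
```

```text
[551.   25.7 147.5] 0.17343589238664095 13.2 [ 0.1  0.3 -0.9] [0.07 0.15 0.01] 87.84786343574524
local [-49.1  -1.2 147.5] tilt 11.9598245401033
```

View pics/s4.png

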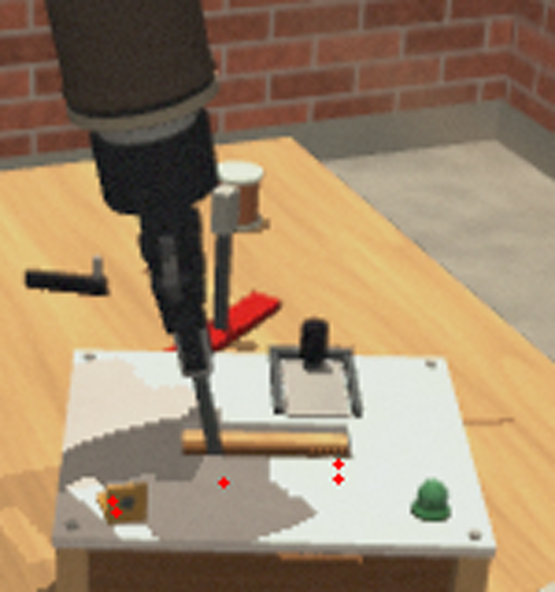

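Tilted 12° with no contact force. The stem leans with the gripper at crop (208,415), and the bar is still hidden under the panel. I'll continue.

>>> arm_command(commands=[[[0.21,0,-0.105,0,-0.029,0],[0.2,0,-0.105,0,-0.029,0],[0.195,0,-0.105,0,-0.029,0],[0.19,0,-0.1,0,-0.029,0],[0,0,0,0,0,0]]])

```text
clock: 13.88
position: [535.8, 31.4, 151.4]
orientation: [[-0.866, 0.359, 0.349], [0.332, 0.933, -0.135], [-0.374, -0.001, -0.927]]
ft_force: [0.3, -0.6, -1.2]
finger_gap: 0.175
finger_force: 87.7
```

>>> arm_command(commands=[[[0.01,0,-0.13,0,-0.023,0],[0,0,-0.12,0,-0.023,0],[0,0,-0.115,0,-0.023,0],[0,0,-0.11,0,-0.023,0],[0,0,0,0,0,0]]])

```text
clock: 14.5
position: [532.6, 32.6, 160.2]
orientation: [[-0.809, 0.359, 0.465], [0.311, 0.933, -0.181], [-0.499, -0.002, -0.867]]
ft_force: [-0.2, 0.1, -2.3]
finger_gap: 0.176
finger_force: 87.8
```

```bash
python3 look.py pics/s5.png
```

```text
[532.6  32.6 160.2] 0.17619232998763434 14.5 [-0.2  0.1 -2.3] [0.18 0.44 0.04] 87.76784777641296
local [-68.7  -1.4 160.2] tilt 29.920673766748624
```

View pics/s5.png

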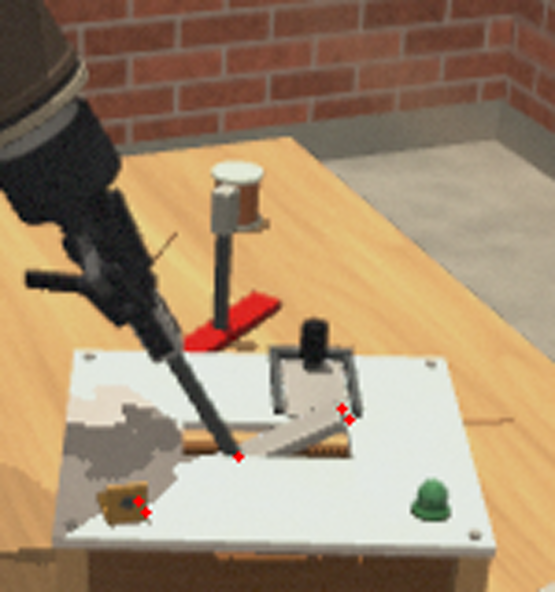

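The +x end is up through the slot at crop (345,410), exactly on the predicted marks, so the bar has not slipped. I'll draw it out.

>>> arm_command(commands=[[[-0.13,0,-0.015,0,-0.017,0],[-0.13,0,-0.01,0,-0.017,0],[-0.13,0,0,0,-0.017,0],[-0.13,0,0,0,-0.017,0],[-0.45,0,-0.045,0,0,0],[-0.45,0,-0.045,0,0,0],[-0.45,0,-0.045,0,0,0],[-0.45,0,-0.045,0,0,0]]])

```text
clock: 15.55
position: [569.0, 24.7, 203.6]
orientation: [[-0.768, 0.365, 0.526], [0.296, 0.931, -0.215], [-0.568, -0.01, -0.823]]
ft_force: [-0.5, 0.3, -2.0]
finger_gap: 0.175
finger_force: 87.7
```

>>> arm_command(commands=[[[-0.25,0,-0.34,0,0,0],[-0.25,0,-0.34,0,0,0],[-0.25,0,-0.34,0,0,0],[-0.25,0,-0.34,0,0,0]]])

```text
clock: 16.05
position: [569.7, 24.8, 237.3]
orientation: [[-0.768, 0.365, 0.526], [0.296, 0.931, -0.215], [-0.568, -0.009, -0.823]]
ft_force: [-0.6, 0.4, -1.8]
finger_gap: 0.173
finger_force: 87.7
```

>>> arm_command(commands=[[[-0.5,0,-0.68,0,0,0],[-0.5,0,-0.68,0,0,0],[-0.5,0,-0.68,0,0,0],[-0.5,0,-0.68,0,0,0],[-0.5,0,-0.68,0,0,0],[-0.5,0,-0.68,0,0,0],[-0.5,0,-0.68,0,0,0],[-0.25,0,-0.34,0,0,0]]])

```text
clock: 17.05
position: [573.7, 24.9, 364.3]
orientation: [[-0.768, 0.365, 0.526], [0.296, 0.931, -0.214], [-0.568, -0.008, -0.823]]
ft_force: [-0.0, -0.7, -2.1]
finger_gap: 0.174
finger_force: 87.8
```

>>> arm_command(commands=[[[0,0,0,0,0,0],[0,0,0,0,0,0],[0,0,0,0,0,0],[0,0,0,0,0,0]]])

```text
clock: 17.55
position: [573.4, 24.4, 362.8]
orientation: [[-0.768, 0.365, 0.525], [0.296, 0.931, -0.215], [-0.568, -0.01, -0.823]]
ft_force: [0.5, 0.5, -1.8]
finger_gap: 0.175
finger_force: 87.8
```

```bash
python3 look.py pics/s6.png
```

```text
[573.4  24.4 362.8] 0.17461580152032835 17.55 [ 0.5  0.5 -1.8] [0.2  0.49 0.04] 87.80940055847168
local [-27.7   5.7 362.8] tilt 34.58589509858346
```

View pics/s6.png

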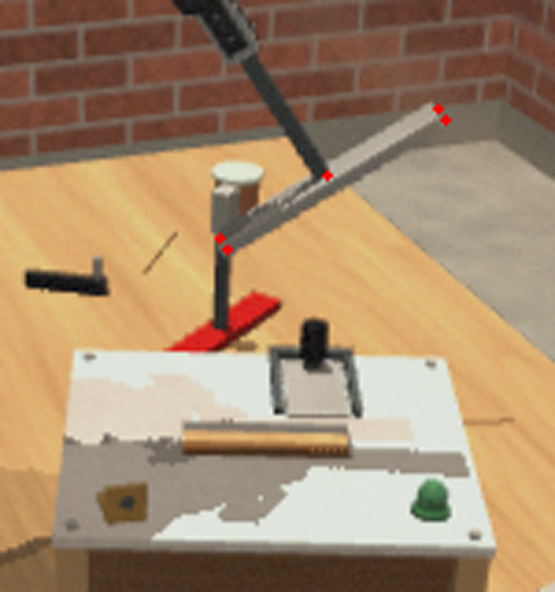

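The bar is held clear above the panel, with its lower end at crop (225,245), about 140 mm up. The lock is open and the bracket and bulb cover haven't moved.

```bash
python3 -c "
from rig import workorder; print(workorder.finish_job())"
```

```text
the job is handed in; nothing more can be done
None
```

The job is handed in: the lock is open at its end stop, and the reset bar came out through the slot one end first and is held at rest about 140 mm above the panel, with nothing else on the cradle seen to have moved.

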